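Click the test box selector round to the green plug and start the test

TASK

The red selector on the grey test box clicks from position to position. Push it clockwise with a fingertip, without pinching it, click by click until it points at the green plug and sits in that click, and do not let it run past. Only then press the blue start button fully down and let it come up again; be gentle with the selector, and leave the tin, pen, screwdriver and pliers around the box where they lie.

Things in the scene. Friction and masses are not known exactly. Their poses are not given: they have to be found in the camera images.
- test_box: grey bench test box, fixed to the bench, 170 (x) x 250 (y) x 68 mm high; origin at the centre of its underside; x points away from the robot at yaw 0, y left, z up. Flat top panel at z 68 mm; on it the selector dial at x 0, y +50 mm, the blue button at x -35, y -75 mm, a dark display nearly flush.
- dial_center (a point): the selector's axis of rotation at the panel surface (68 mm above the bench); axes as the test box
- selector (a joint): angle of the red selector handle, rad, growing clockwise seen from above: 8 click positions 25 degrees (0.4363 rad) apart, 0 to 3.054. Clearly past half-way it snaps on by itself, and stays where left. A click takes about 0.15 N m (4 to 5 N at 34 mm out). It starts near one of the first three. At 0 it points 87.5 degrees to the left of the box's +x, at 3.054 87.5 to the right.
- pointer (a point): point in the handle's nose, 45 mm from the axis, 16 mm above the panel; x axis outwards along the handle, z up. The handle is a red bar 12 mm wide, white line on top, 4 to 28 mm above the panel, from the axis to 48 mm out on the nose side only, on a hub of radius 17 mm, 24 mm high. In the right position its x axis points straight at the green plug.
- green_plug: round green plug, 11 mm across, standing 5 mm above the panel, 65 mm from the selector's axis, beside position 5, 6 or 7; it marks the position to be set. Origin at the centre of its underside. Fixed.
- white_plug_a: the same plug in white, beside another of the positions 5, 6, 7; fixed
- white_plug_b: the same plug in white, beside the remaining one of the positions 5, 6, 7; fixed
- start_button (a joint): travel of the blue start button, m: 0 up, 0.006 fully down; a spring button that needs 5 N when fully down and comes up again by itself
- start_button_top (a point): centre of the top face of the blue round button (28 mm across) when up, 22 mm above the panel; it is pressed straight down. It stands in a black housing.
- flux_tin: loose white round tin, 52 mm across, 22 mm high, left of the box; leave alone
- marker_pen: loose black and white pen, 126 mm long, in front of the box; leave alone
- driver_4: loose green screwdriver with yellow end, 151 mm long, right of the box; leave alone
- pliers_b: loose red pliers, 124 mm long, behind the box; leave alone

How it is judged:
By the outcome, as a careful person would: the job done as asked, in the order asked, and still so for the second after the job is handed in, with the robot touching nothing.
It also fails if it takes over 48 s, if anything falls off the work surface, if the arm or the gripper's body presses on something with over 40 N, if the wrist force passes 120 N, or if a joint passes its speed limit or range.

ROBOT

A 6-joint arm with a two-finger parallel gripper is mounted at the origin on a cart in front of the work surface, level with it; the furniture and walls round the work are solid. World frame = base frame: x ahead of the robot, y to its left, z up, the work surface at z = 0. Lengths are in m, angles in rad, forces in N, time in s.
With the tool pointing down it reaches from about 0.3 to 0.75 m from the base axis. Payload 8.5 kg.
Tool frame: the origin (TCP) lies at the very end of the fingers, on their centre line; the grasp point (between the pads) lies arm.pinch_z behind it (arm.pinch_z is the distance from the TCP to the grasp point, in m); z points along the fingers, y is the line along which they close (so a half turn about z gives the same grasp; the last joint's range is limited). The gripper opens to 85 mm and grips with 20 to 120 N. Pads are 22 mm wide; open, the fingers measure 114 mm over their backs; the gripper's body (76 mm by 85 mm) begins 54 mm behind the grasp point. The pads swing forward as they close: fully open they stand 13 mm farther back than shut.
Start: joints at [0.97, 0.381, 1.297, -0, 1.464, -0.215], TCP at [0.207, 0.51, 0.231] pointing down, gripper open.
Joint ranges: [-3.11, 3.11], [-0.89, 2.33], [0.22, 2.48], [-1.42, 4.56], [0.17, 2.85], [-2.88, 2.88]. Speed limits (rad/s): [2.39, 2.39, 3.14, 3.14, 3.14, 3.14].

INTERFACE

Orientations are given as [roll, pitch, yaw] about the fixed x, y, z axes, in that order (R = Rz(yaw) Ry(pitch) Rx(roll)).
In Python, from workcell import arm, snapshot, get_calibration gives the robot as it stands (arm), with the cameras as plain functions.
- The arm moves only by the shell command python3 steer.py 'ROWS' [FORCE]. ROWS is rows parted by semicolons, their numbers by spaces, 1 to 12 of them, each of 5 numbers: dx, dy, dz in m, then a turn about the tool's z in rad, then the finger opening in m; each row shifts and turns the commanded pose from where the row before left it, along the tool's axes as they then stand; what a row does not reach is not made up. A row lasts 1/12 s, in which the tool goes at most 0.0417 m and 0.125 rad, less where a joint would pass 70% of its speed; a pose out of reach is approached as far as the arm can. The fingers move at their own pace and stop on an object; FORCE is the grip in N (left out, the last holds). Time passes only in rows, so rows that do not move let the fingers close. It prints the time, the measured TCP pose, the force, the opening and the grip force at its end.
- arm.sense(): the state, without advancing time (a new reading comes with each control period).
- snapshot(name): name is "side" or "top" or "wrist"; returns (picture, depth): 384x512x3 uint8, red, green, blue; 384x512 float32, m along the optical axis (not along the pixel's ray), 0 where there is no reading.
- get_calibration(name): a dict with "camera_matrix" (3x3 intrinsics, pixels), "T" (4x4, takes a point from camera to world coordinates). Camera axes: x right, y down, z forward; pixel columns grow to the right and rows downward; lengths in m; the calibration is good to about 2 mm. A picture is of the moment at which its call begins: read the wrist's pose just before it. get_calibration takes no time and is no camera call; for the wrist camera it gives the pose at the moment of the call.
- arm.job_done(): hands the job in; it is judged then, once.
The state is a dict: "clock": time; "joints": joint angles; "qvel": joint speeds; "joint_torque": joint torques, N m; "eef_pos": TCP position; "orientation": TCP orientation; "force": force on the tool from outside, world axes, zero at the start; "wrist_torque": the same for the moment, N m; "gripper_width": finger opening in m; "gripper_force": force on a finger pad.
Only numpy, scipy, OpenCV 4.12 (cv2) and the standard library are available. Lean on these libraries where they do the work, as an engineer would, in place of code of your own. Each camera call takes 0.05 s, during which the arm holds its last target. There are 200 camera calls.

## Working session

There is one attempt and no reset: what is moved stays moved. The work goes in short steps, Python scripts to look and compute and a shell command to move; the robot and the scene stay as the last step left them, time stands still between calls to the robot, and variables do not carry over. Pictures are saved under pics/ and viewed, at most 10 in all, crops included, and the job is handed in when it is done.

```bash
ls; mkdir -p pics
python3 - <<'E'
from workcell import arm, snapshot, get_calibration
import cv2, numpy as np
s=arm.sense(); print({k:np.round(v,3) for k,v in s.items()}, arm.pinch_z)
for n in ("top","side"):
    p,d=snapshot(n); cv2.imwrite(f"pics/{n}0.png",p[:,:,::-1]); np.savez(f"{n}0.npz",p=p,d=d)
    c=get_calibration(n); print(n,np.round(c["camera_matrix"],1).tolist(),np.round(c["T"],3).tolist())
E
```

```text
pics
steer.py
workcell.py
{'clock': np.float64(0.0), 'joints': array([ 0.97 ,  0.381,  1.298, -0.   ,  1.464, -0.215]), 'qvel': array([ 0.001, -0.001, -0.001, -0.001,  0.   , -0.   ]), 'joint_torque': array([-0.0000e+00, -4.4845e+01, -2.3128e+01, -0.0000e+00,  5.0000e-03,
       -0.0000e+00]), 'eef_pos': array([0.207, 0.509, 0.231]), 'orientation': array([-3.14 , -0.   ,  2.756]), 'force': array([-0.338,  0.346, -0.078]), 'wrist_torque': array([-0.023, -0.046, -0.012]), 'gripper_force': np.float64(0.0), 'gripper_width': np.float64(0.085)} 0.0187
top [[442.0, 0.0, 260.4], [0.0, 442.0, 202.0], [0.0, 0.0, 1.0]] [[-0.012, -0.985, 0.172, 0.452], [-1.0, 0.016, 0.024, -0.004], [-0.026, -0.171, -0.985, 0.918], [0.0, 0.0, 0.0, 1.0]]
side [[403.5, 0.0, 251.5], [0.0, 403.5, 190.8], [0.0, 0.0, 1.0]] [[-0.998, -0.034, 0.054, 0.543], [-0.063, 0.534, -0.843, 0.709], [-0.0, -0.845, -0.535, 0.522], [0.0, 0.0, 0.0, 1.0]]
```

View pics/top0.png

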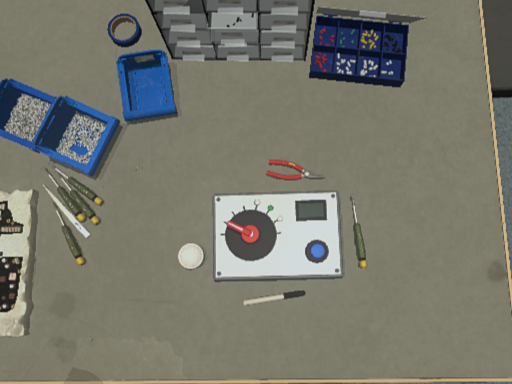

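View pics/side0.png

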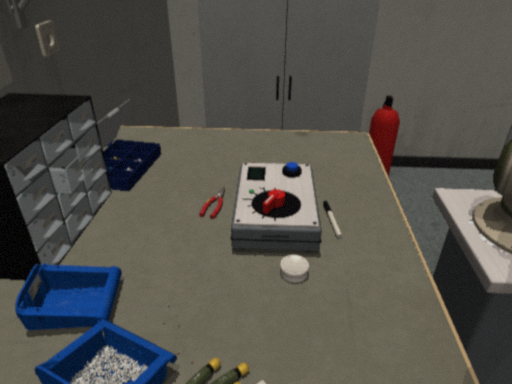

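The top view shows the box with its hub at about (250,234), the nose at (228,223), the green plug at (270,208) and the white plugs at (257,203) and (279,218). The button is at (317,251). The side view shows the same box, with the hub at (273,203) and the button at (291,169).

```bash
cat > h.py <<'E'
import numpy as np, cv2
from workcell import arm, snapshot, get_calibration
def ray(n,uv,z,c=None):
    c=c or get_calibration(n); K=np.array(c["camera_matrix"]);T=np.array(c["T"])
    d=T[:3,:3]@np.linalg.inv(K)@np.array([uv[0],uv[1],1.]); o=T[:3,3]; return o+d*(z-o[2])/d[2]
def tri(obs):
    A=np.zeros((3,3));b=np.zeros(3)
    for n,uv in obs:
        c=get_calibration(n);T=np.array(c["T"]);d=T[:3,:3]@np.linalg.inv(c["camera_matrix"])@np.array([uv[0],uv[1],1.]);d/=np.linalg.norm(d)
        P=np.eye(3)-np.outer(d,d);A+=P;b+=P@T[:3,3]
    return np.linalg.solve(A,b)
def blobs(p,lo,hi,roi,amin=4):
    x0,y0,x1,y1=roi; m=cv2.inRange(cv2.cvtColor(p,cv2.COLOR_RGB2HSV),lo,hi); k=np.zeros_like(m);k[y0:y1,x0:x1]=m[y0:y1,x0:x1]
    n,l,s,c=cv2.connectedComponentsWithStats(k)
    return [(int(s[i,4]),c[i],l==i) for i in np.argsort(-s[1:,4])+1 if s[i,4]>=amin]
RED1=((0,130,70),(8,255,255));GRN=((45,70,40),(85,255,255));BLU=((105,120,60),(125,255,255))
E
python3 - <<'E'
from h import *
roi={"top":(212,190,345,282),"side":(228,160,325,250)}
R={}
for n in roi:
    p=np.load(n+"0.npz")["p"]
    for k,c in (("red",RED1),("grn",GRN),("blu",BLU)):
        b=blobs(p,*c,roi[n]); R[n,k]=b; print(n,k,[(a,np.round(c,1)) for a,c,_ in b[:3]])
for k in("grn","blu"): print(k,tri([(n,R[n,k][0][1]) for n in roi]), ray("top",R["top",k][0][1],{"grn":.073,"blu":.09}[k]))
p=np.load("top0.npz")["p"]
# panel outline
m=cv2.inRange(cv2.cvtColor(p,cv2.COLOR_RGB2HSV),(0,0,185),(180,40,255)); k=np.zeros_like(m);k[185:285,208:350]=m[185:285,208:350]
k=cv2.morphologyEx(k,cv2.MORPH_OPEN,np.ones((3,3)))
cs=max(cv2.findContours(k,cv2.RETR_EXTERNAL,cv2.CHAIN_APPROX_NONE)[0],key=cv2.contourArea)
W=np.array([ray("top",q[0],.068)[:2] for q in cs],np.float32)
r=cv2.minAreaRect(W*1000); print("panel rect",r)
# dial disc (dark)
b=blobs(p,(0,0,0),(180,80,90),(215,200,285,268)); a,c,mm=b[0]
ct=max(cv2.findContours(mm.astype(np.uint8),cv2.RETR_EXTERNAL,cv2.CHAIN_APPROX_NONE)[0],key=cv2.contourArea)
e=cv2.fitEllipse(cv2.convexHull(ct)); print("dial",e,ray("top",e[0],.068),ray("top",e[0],.07))
crop=np.hstack([cv2.resize(p[186:286,208:348],None,fx=4,fy=4,interpolation=cv2.INTER_CUBIC)])
cv2.imwrite("pics/topc.png",crop[:,:,::-1])
E
```

```text
top red [(292, array([246.5, 231.9]))]
top grn [(18, array([269.8, 207.5]))]
top blu [(164, array([317.1, 250.5]))]
side red [(279, array([273.8, 199. ]))]
side grn [(10, array([251.2, 191. ]))]
side blu [(87, array([291.6, 165.9]))]
grn [ 0.58891546 -0.00150462  0.07122729] [ 0.58840103 -0.00150117  0.073     ]
blu [ 0.50372343 -0.08883597  0.08599894] [ 0.50325567 -0.08840638  0.09      ]
panel rect ((537.50830078125, -13.784942626953125), (155.55429077148438, 235.26449584960938), 0.7919691801071167)
dial ((250.24081420898438, 234.5978240966797), (50.25382614135742, 50.385013580322266), 2.1983392238616943) [0.53686101 0.03702343 0.068     ] [0.53666209 0.03692742 0.07      ]
```

View pics/topc.png

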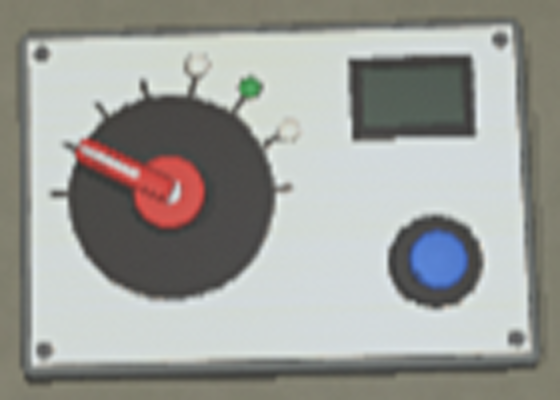

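The ticks and plugs are clear. The handle is on the 2nd tick, the green plug is beside the 6th (top crop at about (250,88)), and white plugs are beside the 5th and 7th. So it needs four clicks. I'll start by turning the tool and closing the fingers, while measuring the handle angle from the first picture.

```bash
python3 steer.py '0 0 0 0.125 0;0 0 0 0.125 0;0 0 0 0.125 0;0 0 0 0.125 0;0 0 0 0.125 0;0 0 0 0.125 0;0 0 0 0.125 0;0 0 0 0.125 0;0 0 0 0.125 0;0 0 0 0.125 0;0 0 0 0.125 0;0 0 0 0.125 0' 20
cat >> h.py <<'E'
D=np.array([.5368,.0366]); YAW=np.radians(.8)
def handle(p,n="top",roi=(212,190,345,282)):
    "selector angle in deg from red pixels of the bar top (z .096) more than 20 mm out"
    a,c,m=blobs(p,*RED1,roi)[0]; ys,xs=np.nonzero(m)
    q=np.array([ray(n,u,.094)[:2] for u in zip(xs,ys)])-D; r=np.hypot(*q.T); f=q[r>22].mean(0)
    return 87.5-(np.degrees(np.arctan2(f[1],f[0]))-np.degrees(YAW))
def goal(th,r,t,z):
    "tool-axis shift to handle-frame point: world angle th deg, r out, t clockwise tangential"
    s=arm.sense(); a=np.radians(th); w=np.r_[D+r*np.array([np.cos(a),np.sin(a)])+t*np.array([np.sin(a),-np.cos(a)]),z]
    y=s["orientation"][2]; d=w-s["eef_pos"]; R=cv2.Rodrigues(np.array([0,0,y]))[0]@np.diag([1,-1,-1.])
    turn=(y-a+np.pi)%(2*np.pi)-np.pi
    print("pose",np.round(s["eef_pos"],4),"rpy",np.round(s["orientation"],4),"shift",np.round(R.T@d,4),"turn",round(turn,4),"t",s["clock"],"F",np.round(s["force"],1))
def toolpos():
    "TCP in the frame of the dial: deg of tool yaw (as selector angle), r, t"
    s=arm.sense(); a=s["orientation"][2]; d=s["eef_pos"][:2]-D
    return np.round([87.5-np.degrees(a-YAW), 1000*(d@[np.cos(a),np.sin(a)]),1000*(d@[np.sin(a),-np.cos(a)])],2), round(s["eef_pos"][2],4), np.round(s["force"],1), round(float(s["clock"]),2)
E
python3 - <<'E'
from h import *
print("handle",handle(np.load("top0.npz")["p"]))
goal(63.3,.034,-.036,.231)
E
```

```text
clock: 1.1
eef_pos: [0.2069, 0.5094, 0.2309]
orientation: [-3.141, 0.001, 1.25]
force: [-0.1, 0.1, 0.9]
gripper_width: 0.0003
gripper_force: 0.0
handle nan
pose [0.2069 0.5094 0.2309] rpy [-3.1413e+00  9.0000e-04  1.2496e+00] shift [-3.056e-01  4.316e-01 -1.000e-04] turn 0.1448 t 1.1 F [-0.1  0.1  0.9]h.py:21: RuntimeWarning: Mean of empty slice.
  q=np.array([ray(n,u,.094)[:2] for u in zip(xs,ys)])-D; r=np.hypot(*q.T); f=q[r>22].mean(0)
  ret = um.true_divide(
```

```bash
sed -i 's/q\[r>22\]/q[r>.022]/' h.py
python3 steer.py '0 0 0 0.0724 0;0 0 0 0.0724 0;-.0185 .0362 0 0 0;-.0185 .0362 0 0 0;-.0185 .0362 0 0 0;-.0185 .0362 0 0 0;-.0185 .0362 0 0 0;-.0185 .0362 0 0 0;-.0185 .0362 0 0 0;-.0185 .0362 0 0 0;-.0185 .0362 0 0 0;-.0185 .0362 0 0 0'
python3 - <<'E'
from h import *
print("handle",handle(np.load("top0.npz")["p"]))
goal(63.3,.034,-.036,.15)
E
```

```text
clock: 2.1
eef_pos: [0.4499, 0.1812, 0.2312]
orientation: [-3.141, 0.0, 1.111]
force: [-0.3, 0.8, -0.7]
gripper_width: 0.0001
gripper_force: 0.0
handle 24.778553374088553
pose [0.4499 0.1812 0.2312] rpy [-3.1412e+00  2.0000e-04  1.1109e+00] shift [-0.0568  0.1063  0.0812] turn 0.0061 t 2.1 F [-0.3  0.8 -0.7]
```

```bash
python3 steer.py '-.0185 .035 .01 0 0;-.0185 .035 .01 0 0;-.0185 .035 .01 0 0;0 0 .02 0 0;0 0 .02 0 0;0 0 0 0 0;0 0 0 0 0;0 0 0 0 0'
python3 - <<'E'
from h import *
goal(63.3,.034,-.036,.080)
p,d=snapshot("side"); b,_=snapshot("wrist")
cv2.imwrite("pics/s1.png",np.hstack([cv2.resize(p[140:270,200:350],(450,390)),cv2.resize(b,(350,390))])[:,:,::-1])
E
```

```text
clock: 2.77
eef_pos: [0.519, 0.0871, 0.1624]
orientation: [3.14, -0.001, 1.112]
force: [0.1, 0.4, 0.3]
gripper_width: -0.0
gripper_force: 0.0
pose [0.519  0.0871 0.1624] rpy [ 3.1404e+00 -5.0000e-04  1.1116e+00] shift [-0.0031  0.0025  0.0824] turn 0.0068 t 2.7667 F [0.1 0.4 0.3]
```

View pics/s1.png

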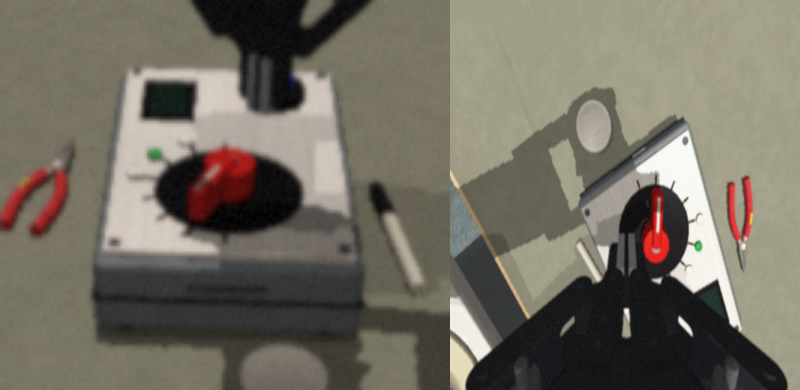

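The side view shows the closed, slim fingers above the box, with the handle free. The wrist view (right half) shows them on the counter-clockwise side of the handle, whose nose is at about (656,190). I'm going down beside it.

```bash
python3 steer.py '-.003 .0025 .02 .0068 0;0 0 .02 0 0;0 0 .02 0 0;0 0 .015 0 0;0 0 .0074 0 0;0 0 0 0 0;0 0 0 0 0'
python3 - <<'E'
from h import *
print(toolpos())
p,d=snapshot("wrist")
cv2.imwrite("pics/w2.png",p[:,:,::-1])
E
```

```text
clock: 3.45
eef_pos: [0.5201, 0.0831, 0.0798]
orientation: [3.14, -0.0, 1.105]
force: [0.6, -0.8, -0.4]
gripper_width: -0.0001
gripper_force: 0.0
(array([ 25.02,  34.07, -35.85]), np.float64(0.0798), array([ 0.6, -0.8, -0.4]), 3.45)
```

View pics/w2.png

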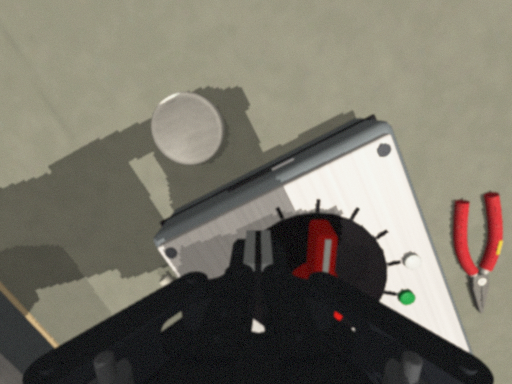

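The wrist view shows the fingertip at about (260,245), a clear gap from the handle at about (320,245). Nothing is touching. I'm closing in slowly while watching the force.

```bash
python3 steer.py '0 .004 0 0 0;0 .004 0 0 0;0 .003 0 0 0;0 .001 0 0 0;0 .001 0 0 0;0 .001 0 0 0;0 0 0 0 0';python3 -c "from h import *;print(toolpos())"
python3 steer.py '0 .001 0 0 0;0 .001 0 0 0;0 .001 0 0 0;0 0 0 0 0';python3 -c "from h import *;print(toolpos())"
```

```text
clock: 4.08
eef_pos: [0.5323, 0.0766, 0.0789]
orientation: [3.142, 0.0, 1.104]
force: [-0.1, 0.0, -0.4]
gripper_width: 0.0001
gripper_force: 0.0
(array([ 25.04,  33.68, -22.05]), np.float64(0.0789), array([-0.1,  0. , -0.4]), 4.08)
clock: 4.42
eef_pos: [0.5349, 0.0753, 0.0789]
orientation: [-3.141, 0.0, 1.104]
force: [0.2, -0.5, -1.0]
gripper_width: -0.0001
gripper_force: 0.0
(array([ 25.04,  33.73, -19.15]), np.float64(0.0789), array([ 0.2, -0.5, -1. ]), 4.42)
```

```bash
for i in 1; do python3 steer.py '0 .001 0 0 0;0 .001 0 0 0;0 0 0 0 0' >/dev/null;python3 -c "from h import *;print(toolpos())"; done
python3 steer.py '0 .001 0 0 0;0 .001 0 0 0;0 0 0 0 0'>/dev/null;python3 -c "from h import *;print(toolpos())"
python3 steer.py '0 .001 0 0 0;0 .001 0 0 0;0 0 0 0 0'>/dev/null;python3 -c "from h import *;print(toolpos())"
```

```text
(array([ 25.03,  33.86, -18.06]), np.float64(0.0788), array([-3.6,  3.4,  1.4]), 4.67)
(array([ 25.02,  34.04, -15.82]), np.float64(0.0788), array([-1.4,  2.5, -0.3]), 4.92)
(array([ 25.02,  33.89, -13.  ]), np.float64(0.0789), array([-0.5,  0.1, -0.8]), 5.17)
```

```bash
cat >> h.py <<'E'
def look():
    for n in ("top","side","wrist"):
        p,_=snapshot(n); 
        try: 
            roi=roi0.get(n,(0,0,512,384)); bl=[b for b in blobs(p,*RED1,roi,20)]
            q=[]
            for a,c,m in bl:
                for y,x in np.argwhere(m): q.append(ray(n,(x,y),.094)[:2]-D)
            q=np.array(q); r=np.hypot(*q.T); q=q[(r>.022)&(r<.055)]; f=q.mean(0)
            print(n,len(q),round(87.5-np.degrees(np.arctan2(f[1],f[0])-YAW),1))
        except Exception as e: print(n,e)
        cv2.imwrite(f"pics/last_{n}.png",p[:,:,::-1])
roi0={"top":(212,190,345,282),"side":(228,160,325,250)}
E
python3 -c "from h import *;look()
a=[cv2.imread(f'pics/last_{n}.png') for n in('top','wrist')]
cv2.imwrite('pics/v3.png',np.hstack([cv2.resize(a[0][186:286,208:308],(400,400)),a[1][:, :400]] if 0 else [cv2.resize(a[0][186:286,208:308],(384,384)),a[1][:,100:500]]))"
```

```text
top hypot() takes from 2 to 3 positional arguments but 0 were given
side 38 31.7
wrist 807 36.2
```

View pics/v3.png

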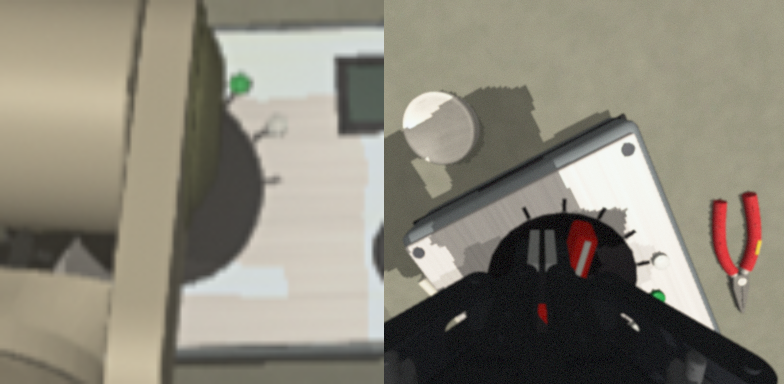

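The top view is blocked by the arm. The wrist view shows the handle tilted away from the finger, with its white line from about (578,276) to (592,240) in the composite. I'll measure the angle from that white line.

```bash
cat >> h.py <<'E'
def line(p=None):
    "selector angle from the white line on the bar top, wrist camera; and toolpos"
    c=get_calibration("wrist"); tp=toolpos()
    if p is None: p,_=snapshot("wrist"); cv2.imwrite("pics/last_wrist.png",p[:,:,::-1])
    hsv=cv2.cvtColor(p,cv2.COLOR_RGB2HSV); red=cv2.inRange(hsv,*RED1)|cv2.inRange(hsv,(170,130,70),(180,255,255))
    yy,xx=np.nonzero(cv2.inRange(hsv,(0,0,100),(180,90,255))&cv2.morphologyEx(red,cv2.MORPH_CLOSE,np.ones((11,11))))
    q=np.array([ray("wrist",u,.096,c)[:2]-D for u in zip(xx,yy)]).reshape(-1,2); r=np.hypot(*q.T); q=q[(r>.006)&(r<.05)]
    if len(q)<8: print("few",len(q),tp); return
    vx,vy,x0,y0=cv2.fitLine(q.astype(np.float32),cv2.DIST_HUBER,0,1e-4,1e-4).ravel()
    f=q.mean(0); s=np.sign(vx*f[0]+vy*f[1])
    ang=lambda v:round(float(87.5-np.degrees(np.arctan2(v[1],v[0])-YAW)),1)
    print("n",len(q),"slope",ang((s*vx,s*vy)),"from axis",ang(f),"r",np.round([r.min(),r.max()],3),tp)
E
python3 - <<'E'
from h import *
line(cv2.imread("pics/w2.png")[:,:,::-1].copy())  # wrong pose, slope only
line()
E
```

```text
n 174 slope 24.4 from axis 58.4 r [0.035 0.114] (array([ 25.04,  33.55, -12.83]), np.float64(0.0789), array([ 0.4, -0.2,  0.1]), 5.32)
n 187 slope 38.4 from axis 39.5 r [0.027 0.101] (array([ 25.04,  33.55, -12.83]), np.float64(0.0789), array([ 0.4, -0.2,  0.1]), 5.32)
```

```bash
python3 -c "
from h import *
goal(50.3,.034,-.019,.079)"
```

```text
pose [0.5404 0.0723 0.079 ] rpy [3.1409e+00 2.0000e-04 1.1041e+00] shift [ 0.0039  0.0019 -0.    ] turn 0.2262 t 5.3667 F [-0.6 -0.5  0.2]
```

```bash
python3 steer.py '.0007 0 0 .0377 0;.0007 0 0 .0377 0;.0007 .0003 0 .0377 0;.0007 .0003 0 .0377 0;.0007 .0003 0 .0377 0;.0007 .0003 0 .0377 0;0 0 0 0 0' >/dev/null; python3 -c "from h import *;line()"
python3 steer.py '.0007 .0015 0 .0436 0;0 0 0 0 0;.0007 .0015 0 .0436 0;0 0 0 0 0' >/dev/null; python3 -c "from h import *;line()"
```

```text
n 195 slope 38.1 from axis 39.7 r [0.027 0.107] (array([ 38.07,  34.1 , -19.48]), np.float64(0.079), array([ 0.2, -0.4, -0.4]), 5.95)
n 221 slope 49.8 from axis 51.3 r [0.024 0.109] (array([ 42.98,  33.89, -19.51]), np.float64(0.0789), array([-0.9,  0. , -0.1]), 6.33)
```

```bash
S='.0007 .0015 0 .0436 0'; python3 steer.py '.0007 .0015 0 .0436 0;.0007 .0015 0 .0436 0;.0007 .0015 0 .0436 0;.0007 .0015 0 .0436 0;.0007 .0015 0 .0436 0;.0007 .0015 0 .0436 0;.0007 .0015 0 .0436 0;0 0 0 0 0' >/dev/null; python3 -c "from h import *;line()"
python3 steer.py '.0007 .0015 0 .0436 0;0 0 0 0 0' >/dev/null; python3 -c "from h import *;line()"
python3 steer.py '.0007 .0015 0 .0436 0;0 0 0 0 0' >/dev/null; python3 -c "from h import *;line()"
```

```text
n 190 slope 59.0 from axis 61.2 r [0.027 0.122] (array([ 60.44,  33.17, -19.66]), np.float64(0.0789), array([ 0. , -0.1,  0.4]), 7.05)
n 201 slope 62.8 from axis 64.7 r [0.026 0.123] (array([ 62.93,  32.87, -19.38]), np.float64(0.0789), array([ 1.2, -0.1, -0.1]), 7.27)
n 216 slope 66.5 from axis 67.8 r [0.025 0.125] (array([ 65.43,  32.71, -19.26]), np.float64(0.0789), array([-0.8, -1.5,  0.2]), 7.48)
```

```bash
python3 steer.py '.0009 .0008 0 .0218 0;0 0 0 0 0;0 0 0 0 0' >/dev/null; python3 -c "from h import *;line()"
```

```text
n 233 slope 75.1 from axis 76.6 r [0.024 0.126] (array([ 66.67,  33.27, -19.39]), np.float64(0.0789), array([-1. , -1.1,  0.2]), 7.78)
```

Click 3 (75°). Next is 100°.

```bash
python3 steer.py '.0008 .0015 0 .0436 0;.0008 .0015 0 .0436 0;.0008 .0015 0 .0436 0;.0008 .0015 0 .0436 0;.0008 .0015 0 .0436 0;.0008 .0015 0 .0436 0;.0008 .0015 0 .0436 0;.0008 .0015 0 .0436 0;0 0 0 0 0' >/dev/null; python3 -c "from h import *;line()"
python3 steer.py '.0008 .0015 0 .0436 0;0 0 0 0 0;0 0 0 0 0' >/dev/null; python3 -c "from h import *;line()"
```

```text
n 196 slope 87.1 from axis 88.7 r [0.027 0.137] (array([ 86.76,  33.26, -19.2 ]), np.float64(0.0789), array([-0. ,  0.3,  0.7]), 8.58)
n 207 slope 91.3 from axis 92.6 r [0.026 0.138] (array([ 89.09,  33.17, -18.99]), np.float64(0.0789), array([0.3, 0.6, 0.3]), 8.88)
```

```bash
python3 steer.py '.0008 .0008 0 .0218 0;0 0 0 0 0;0 0 0 0 0' >/dev/null; python3 -c "from h import *;line()"
```

```text
n 236 slope 100.0 from axis 101.3 r [0.024 0.139] (array([ 90.43,  33.59, -19.02]), np.float64(0.0789), array([-0.2,  0.3, -0.7]), 9.18)
```

Click 4 is the white plug's position, so one more click takes it to the green one at 125°.

```bash
python3 steer.py '.0008 .0015 0 .0436 0;.0008 .0015 0 .0436 0;.0008 .0015 0 .0436 0;.0008 .0015 0 .0436 0;.0008 .0015 0 .0436 0;.0008 .0015 0 .0436 0;.0008 .0015 0 .0436 0;.0008 .0015 0 .0436 0;0 0 0 0 0' >/dev/null; python3 -c "from h import *;line()"
python3 steer.py '.0008 .0015 0 .0436 0;0 0 0 0 0;0 0 0 0 0' >/dev/null; python3 -c "from h import *;line()"
```

```text
n 188 slope 111.5 from axis 112.6 r [0.029 0.153] (array([110.51,  33.66, -18.95]), np.float64(0.0789), array([ 0.5, -0.2, -0.4]), 9.98)
n 206 slope 115.6 from axis 116.3 r [0.027 0.152] (array([112.83,  33.64, -18.76]), np.float64(0.0789), array([ 0. , -0.1,  0.8]), 10.28)
```

```bash
python3 steer.py '.0008 .0008 0 .0218 0;0 0 0 0 0;0 0 0 0 0' >/dev/null; python3 -c "from h import *;line()"
```

```text
n 186 slope 115.7 from axis 116.6 r [0.028 0.153] (array([114.17,  34.07, -18.79]), np.float64(0.0789), array([ 0. , -0.2, -0.7]), 10.58)
```

```bash
python3 steer.py '.0004 .0007 0 .0218 0;0 0 0 0 0;0 0 0 0 0' >/dev/null; python3 -c "from h import *;line()"
```

```text
n 226 slope 125.3 from axis 125.8 r [0.025 0.153] (array([115.44,  34.03, -18.84]), np.float64(0.0789), array([0.6, 0.7, 0.7]), 10.88)
```

The selector now sits in the green click. I'm backing off, lifting and checking.

```bash
python3 steer.py '0 -.005 0 0 0;0 -.005 0 0 0;0 -.004 -.01 0 0;0 0 -.025 0 0;0 0 -.03 0 0;0 0 -.02 0 0;0 0 0 0 0'
python3 - <<'E'
from h import *
line()
s=arm.sense(); y=s["orientation"][2]; R=cv2.Rodrigues(np.array([0,0,y]))[0]@np.diag([1,-1,-1.])
print(R.T@(np.array([.5035,-.0887,.105])-s["eef_pos"]))
p=np.load("top0.npz"); b=blobs(p["p"],*BLU,(290,230,345,275))[0]
dm=np.median(p["d"][b[2]]); c=get_calibration("top"); T=np.array(c["T"]); K=c["camera_matrix"]
print((T@np.r_[np.linalg.inv(K)@np.array([*b[1],1])*dm,1])[:3])
E
```

```text
clock: 11.52
eef_pos: [0.584, 0.0508, 0.1684]
orientation: [-3.139, -0.008, -0.473]
force: [0.7, 0.8, 0.2]
gripper_width: 0.0002
gripper_force: 0.0
n 128 slope 124.7 from axis 125.8 r [0.    0.154] (array([115.4 ,  35.55, -34.11]), np.float64(0.1684), array([0.7, 0.8, 0.2]), 11.52)
[-0.0072601   0.16044025  0.06093164]
[ 0.50327924 -0.0884455   0.08961698]
```

```bash
python3 steer.py '-.0015 .032 0 0 0;-.0015 .032 0 0 0;-.0015 .032 0 0 0;-.0015 .032 0 0 0;-.0013 .0324 0 0 0;0 0 .02 0 0;0 0 .02 0 0;0 0 .01 0 0;0 0 0 0 0;0 0 0 0 0'
python3 - <<'E'
from h import *
s=arm.sense(); y=s["orientation"][2]; R=cv2.Rodrigues(np.array([0,0,y]))[0]@np.diag([1,-1,-1.])
print(R.T@(np.array([.5035,-.0887,.092])-s["eef_pos"]))
for n in("side","wrist","top"):
    p,_=snapshot(n); cv2.imwrite(f"pics/b_{n}.png",p[:,:,::-1])
a=[cv2.imread(f"pics/b_{n}.png") for n in("side","wrist","top")]
cv2.imwrite("pics/v4.png",np.hstack([cv2.resize(a[0][140:260,220:340],(300,300)),cv2.resize(a[1][84:384,100:400],(300,300)),cv2.resize(a[2][186:286,208:308],(200,300))]))
E
```

```text
clock: 12.4
eef_pos: [0.5021, -0.0887, 0.1131]
orientation: [3.141, 0.002, -0.473]
force: [0.7, 0.2, -1.2]
gripper_width: -0.0
gripper_force: 0.0
[ 0.00120217 -0.00066218  0.02113517]
```

View pics/v4.png

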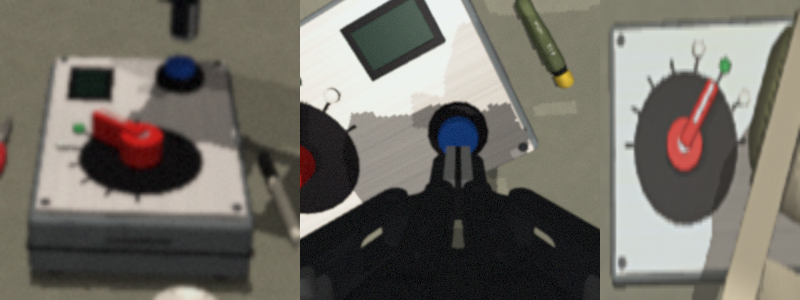

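The selector points at the green plug (right panel, nose line towards (725,65)). The fingertip is centred over the blue button (middle panel, at about (458,135)). Pressing now.

```bash
python3 steer.py '.0012 -.0006 .01 0 0;0 0 .009 0 0;0 0 0 0 0;0 0 0 0 0' ; python3 steer.py '0 0 .002 0 0;0 0 .002 0 0;0 0 .002 0 0;0 0 .001 0 0;0 0 0 0 0;0 0 0 0 0'
```

```text
clock: 12.88
eef_pos: [0.5035, -0.0889, 0.0942]
orientation: [3.141, 0.002, -0.474]
force: [-0.1, 0.4, -0.1]
gripper_width: 0.0003
gripper_force: 0.0
clock: 13.38
eef_pos: [0.5039, -0.0892, 0.0881]
orientation: [-3.142, -0.0, -0.474]
force: [-0.4, -0.3, 1.9]
gripper_width: 0.0002
gripper_force: 1.2
```

```bash
python3 steer.py '0 0 .001 0 0;0 0 .001 0 0;0 0 .001 0 0;0 0 0 0 0;0 0 0 0 0' ; python3 steer.py '0 0 .001 0 0;0 0 .0005 0 0;0 0 0 0 0;0 0 0 0 0'
```

```text
clock: 13.8
eef_pos: [0.5039, -0.0891, 0.085]
orientation: [-3.142, -0.0, -0.474]
force: [-0.5, -0.7, 3.7]
gripper_width: 0.0003
gripper_force: 2.1
clock: 14.13
eef_pos: [0.5039, -0.0891, 0.084]
orientation: [-3.142, -0.001, -0.474]
force: [-1.6, 1.0, 9.2]
gripper_width: 0.0
gripper_force: 4.8
```

```bash
python3 steer.py '0 0 .0007 0 0;0 0 0 0 0;0 0 0 0 0' ; python3 steer.py '0 0 -.004 0 0;0 0 -.006 0 0;0 0 -.01 0 0;0 0 -.03 0 0;0 0 -.04 0 0;0 0 -.04 0 0;0 -.04 0 0 0;0 -.04 0 0 0;-.04 0 0 0 0;-.04 0 0 0 0;-.04 0 0 0 0;-.04 0 0 0 0'; python3 steer.py '-.04 0 0 0 0;-.04 0 0 0 0;-.04 0 0 0 0;0 0 0 0 0;0 0 0 0 0;0 0 0 0 0'
python3 - <<'E'
from h import *
p,d=snapshot("top"); cv2.imwrite("pics/f.png",p[:,:,::-1]); print(handle(p))
b=blobs(p,*BLU,(290,230,345,275)); print(np.median(d[b[0][2]]) if b else None)
print(np.median(np.load("top0.npz")["d"][blobs(np.load("top0.npz")["p"],*BLU,(290,230,345,275))[0][2]]))
E
```

```text
clock: 14.38
eef_pos: [0.504, -0.0891, 0.0839]
orientation: [3.142, -0.001, -0.473]
force: [-3.4, 1.0, 16.0]
gripper_width: 0.0001
gripper_force: 7.9
clock: 15.38
eef_pos: [0.3958, 0.056, 0.212]
orientation: [3.141, 0.002, -0.473]
force: [1.4, 0.9, 0.6]
gripper_width: 0.0002
gripper_force: 0.0
clock: 15.88
eef_pos: [0.2914, 0.1098, 0.2129]
orientation: [-3.141, -0.001, -0.473]
force: [0.3, -0.0, -0.2]
gripper_width: 0.0004
gripper_force: 0.0
125.39427084980198
0.8231851
0.8229939
```

View pics/f.png

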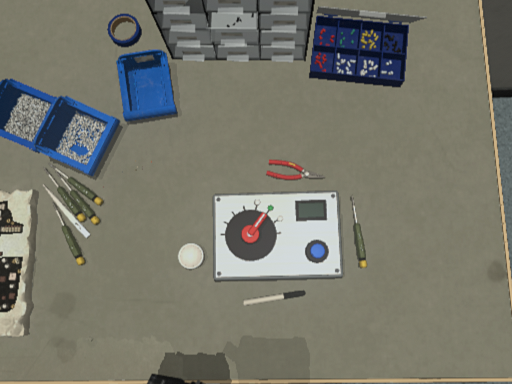

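The final view shows the handle from (250,234) pointing at the green plug at (270,208). The button is up again at (317,251), and the tin, pen, screwdriver and pliers have not moved.

```bash
python3 -c "from workcell import arm, snapshot, get_calibration;print(arm.job_done())"
```

```text
the job is handed in; nothing more can be done
None
```

The selector was pushed clockwise four clicks to the green plug (measured 125.4°, click at 125°); the start button was then pressed to its stop (16 N at most) and came back up, the loose items look unmoved, and the job was handed in at about 16 s.

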